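# Fetch the fan controller from behind the cup, toothpick holder and ashtray

## Task

First move the green lidded cup, the orange toothpick holder and the steel ashtray, which hem in the white fan controller, onto the cork mat without shifting the controller. Then lay the controller face up on the sloping wooden stand, squarely with its length up the slope and its lower end resting against the ledge, and only after that put the three things back, each centred on the coaster of its own colour that it came from. Keep the cup and the toothpick holder upright all the while.

Things in the scene. Friction and masses are not known exactly. Their poses are not given: they have to be found in the camera images.
- cup: jade-green ceramic cup with a screwed-on lid (the lid does not come off), 71 mm in diameter at the lid's rim, 106 mm tall in all; on the lid stands a grip knob 20 mm in diameter from 80 to 106 mm above the underside. Origin: centre of the underside, z up. About 0.28 kg. Starts on the green coaster.
- toothpick_holder: orange plastic toothpick holder with a twist cap, an upright cylinder 46 mm in diameter and 82 mm tall. Origin: centre of the underside, z up. About 0.08 kg. Starts on the orange coaster.
- ashtray: stainless steel canister ashtray, 80 mm in diameter and 32 mm tall, with a black grip knob (22 mm in diameter, from 48 to 74 mm above the underside) on a thin stem at its centre; the knob is rigid. Origin: centre of the underside, z up. About 0.25 kg. Starts on the steel coaster.
- controller: white fan controller box lying face up on the cabinet top, 110 (x) by 50 (y) by 26 mm (z), dial and buttons on its face. Origin: centre of the underside; z out of its face. About 0.15 kg. Either end may go down on the stand. The three coasters lie in a row along its long side nearer the robot, centres 75 to 83 mm from its middle line, about 104 mm apart.
- green_coaster: jade-green round coaster, fixed, flat, 96 mm in diameter, 4 mm thick; home of the cup. Origin: centre of its underside (its top is 4 mm above).
- orange_coaster: orange round coaster, fixed, flat, 96 mm in diameter, 4 mm thick; home of the toothpick holder. Origin: centre of its underside (its top is 4 mm above).
- steel_coaster: pale silver-grey metal round coaster, fixed, flat, 96 mm in diameter, 4 mm thick; home of the ashtray. Origin: centre of its underside (its top is 4 mm above).
- cork_mat: square cork mat, fixed, 200 by 200 mm, 4 mm thick: the side area where the three things wait together. Origin: centre of its underside, x and y along its edges, z up.
- stand: light wooden sloping stand, fixed, 100 mm wide (y), no side walls. Origin: centre of the footprint, z up. Its face rises towards +x at 30 degrees, 130 mm long; across its low (-x) end runs a black ledge 14 mm high (square to the face). Face and ledge meet at x -55, z 20 mm. A controller resting there against the ledge has its origin at (-7, 0, 47.5) mm.
There are look-alikes about, which are no part of the job. Of the things like the controller, leave any that is purple; of the rest the smaller one is meant.

How it is judged:
On the way, in this order (a step that is already met when the one before it is completed fails the run):
1. cup, toothpick holder and ashtray all stand on the cork mat, the controller still within 20 mm of where it lay (x of cup in the frame of cork_mat between -0.1 and 0.1 m and y of cup in the frame of cork_mat between -0.1 and 0.1 m and z of cup in the frame of cork_mat between -0.002 and 0.008 m and angle between each of cup, toothpick_holder, ashtray's own z axis and vertical below 0.12 rad and x of toothpick_holder in the frame of cork_mat between -0.1 and 0.1 m and y of toothpick_holder in the frame of cork_mat between -0.1 and 0.1 m and z of toothpick_holder in the frame of cork_mat between -0.002 and 0.008 m and x of ashtray in the frame of cork_mat between -0.1 and 0.1 m and y of ashtray in the frame of cork_mat between -0.1 and 0.1 m and z of ashtray in the frame of cork_mat between -0.002 and 0.008 m and distance of controller from where it was at the start of the episode below 0.02 m), for 0.2 s.
2. the controller lies on the stand against the ledge while the three still stand on the mat (x of controller in the frame of stand between -0.0175 and 0.0035 m and y of controller in the frame of stand between -0.013 and 0.013 m and z of controller in the frame of stand between 0.0395 and 0.0555 m and angle between controller's own z axis and vertical between 0.42 and 0.63 rad and angle between the y axis of controller and the y axis of stand, either way round below 0.17 rad and x of cup in the frame of cork_mat between -0.1 and 0.1 m and y of cup in the frame of cork_mat between -0.1 and 0.1 m and z of cup in the frame of cork_mat between -0.002 and 0.008 m and angle between each of cup, toothpick_holder, ashtray's own z axis and vertical below 0.12 rad and x of toothpick_holder in the frame of cork_mat between -0.1 and 0.1 m and y of toothpick_holder in the frame of cork_mat between -0.1 and 0.1 m and z of toothpick_holder in the frame of cork_mat between -0.002 and 0.008 m and x of ashtray in the frame of cork_mat between -0.1 and 0.1 m and y of ashtray in the frame of cork_mat between -0.1 and 0.1 m and z of ashtray in the frame of cork_mat between -0.002 and 0.008 m), for 0.2 s.
At the end, for the whole second after the job is handed in: Controller face up on the slope, square within 10 degrees, lower end within 11 mm of the ledge, within 13 mm of the centre line; cup, toothpick holder and ashtray upright, each within 15 mm of the centre of the green, orange and steel coaster; all at rest (x of controller in the frame of stand between -0.0175 and 0.0035 m and y of controller in the frame of stand between -0.013 and 0.013 m and z of controller in the frame of stand between 0.0395 and 0.0555 m and angle between controller's own z axis and vertical between 0.42 and 0.63 rad and angle between the y axis of controller and the y axis of stand, either way round below 0.17 rad and horizontal distance between cup and green_coaster below 0.015 m and z of cup in the frame of green_coaster between 0.001 and 0.007 m and angle between each of cup, toothpick_holder, ashtray's own z axis and vertical below 0.1 rad and horizontal distance between toothpick_holder and orange_coaster below 0.015 m and z of toothpick_holder in the frame of orange_coaster between 0.001 and 0.007 m and horizontal distance between ashtray and steel_coaster below 0.015 m and z of ashtray in the frame of steel_coaster between 0.001 and 0.007 m and linear speed of each of cup, toothpick_holder, ashtray, controller below 0.02 m/s); the robot touches nothing.
It fails at once if the cup is tipped by more than 0.6 rad (angle between cup's own z axis and vertical above 0.6 rad).
It fails at once if the toothpick holder is tipped by more than 0.6 rad (angle between toothpick_holder's own z axis and vertical above 0.6 rad).
It also fails if it takes over 141 s, if anything falls off the work surface, if the arm or the gripper's body presses on something with over 40 N, if the wrist force passes 120 N, or if a joint passes its speed limit or range.

## Robot

A 6-joint arm with a two-finger parallel gripper is mounted at the origin on the work surface. World frame = base frame: x ahead of the robot, y to its left, z up, the work surface at z = 0. Lengths are in m, angles in rad, forces in N, time in s.
With the tool pointing down it reaches from about 0.35 to 0.975 m from the base axis. Payload 4.9 kg.
Tool frame: the origin (TCP) lies midway between the tips of the shut fingers; the grasp point (between the pads) lies 19 mm behind it; z points along the fingers, y is the line along which they close (so a half turn about z gives the same grasp; the last joint's range is limited). The gripper opens to 85 mm and grips with 20 to 120 N. Pads are 22 mm wide; open, the fingers measure 114 mm over their backs; the gripper's body (76 mm by 85 mm) begins 54 mm behind the grasp point. The pads swing forward as they close: fully open they stand 13 mm farther back than shut.
Start: joints at [-1.353, 0.053, 1.613, -0, 1.476, -0.119], TCP at [0.207, -0.59, 0.231] pointing down, gripper open.
Joint ranges: [-3.01, 3.01], [-1.01, 2.22], [0.06, 2.58], [-1.02, 4.17], [0.09, 2.62], [-3.14, 3.14]. Speed limits (rad/s): [2.57, 2.57, 3.14, 3.14, 3.14, 3.14].

## Interface

Orientations are given as a unit quaternion [w, x, y, z].
In Python, from plant import manip gives the robot as it stands.
- The arm moves only by the tool move_arm, never from a script. Its argument "increments" is one flat list of numbers, 5 for each row, row after row: the shift along the tool's x, y, z in mm, then the turn about the tool's z in rad, then the opening, from 0 (shut) to 1 (fully open). In form: [tx, ty, tz, spin, jaw, tx, ty, tz, spin, jaw, ...]. A call has 1 to 8 rows; each row shifts and turns the commanded pose from where the row before left it, along the tool's axes as they then stand; what a row does not reach is not made up. A row lasts 1/12 s, in which the tool goes at most 41.7 mm and 7.16 degrees, less where a joint would pass 70% of its speed; a pose out of reach is approached as far as the arm can. A call with a gripper value outside its range is refused whole. The fingers move at their own pace and stop on an object; the grip force is fixed at half the most. Time passes only in rows, so rows that do not move let the fingers close. It gives the time, the measured TCP pose, the force, the opening and the grip force at its end, in the units of the state.
- manip.state(): the state, without advancing time (a new reading comes with each control period).
- manip.grab_frame(name): name is "side" or "top" or "wrist"; returns a dict with "image" (400x640x3 uint8, blue, green, red), "fov_y" (degrees; the focal length in pixels is half the picture's height over the tangent of half this angle, whatever the lens; pixels are square), "cx", "cy" (the principal point, pixels), "k1" (the pictures are not rectified: a ray, as slopes to the right and down, at radius r is drawn at 1 + k1 r^2 times it, then the intrinsics apply), "eye" and "rotation" of the camera in the world; the wrist camera has in their place "T_tool_cam" (4x4, takes a point from camera to tool coordinates, whose origin is the TCP and whose axes are the flange's). Camera axes: x right, y down, z forward; pixel columns grow to the right and rows downward; lengths in m; the calibration is good to about 2 mm. A picture is of the moment at which its call begins: read the wrist's pose just before it. There is no depth.
- manip.job_done(): hands the job in; it is judged then, once.
The state is a dict: "time": time; "joint_pos": joint angles; "joint_vel": joint speeds; "joint_efforts": joint torques, N m; "tool_pos": TCP position; "tool_rot": TCP orientation; "contact_force": force on the tool from outside, world axes, zero at the start; "ft_torque": the same for the moment, N m; "gripper_width": opening from 0.0 (shut) to 1.0 (fully open); "grasp_force": force on a finger pad.
Only numpy, scipy, OpenCV 4.12 (cv2) and the standard library are available. Lean on these libraries where they do the work, as an engineer would, in place of code of your own. Each camera call takes 0.05 s, during which the arm holds its last target. There are 200 camera calls.

## Working session

There is one attempt and no reset: what is moved stays moved. The work goes in short steps, Python scripts to look and compute and a tool call to move; the robot and the scene stay as the last step left them, time stands still between calls to the robot, and variables do not carry over. Pictures are saved under pics/ and viewed, at most 14 in all, crops included, and the job is handed in when it is done.

Besides the shell and the picture viewer there is one more tool, called as a command line: name --argument value ..., lists and objects as JSON in quotes. move_arm: Moves the arm, as the interface text tells. Its arguments: {"type":"object","properties":{"increments":{"type":"array"}},"required":["increments"]}

```bash
ls; mkdir -p pics; cat > h.py <<'E'
import numpy as np, cv2
from plant import manip
from scipy.spatial.transform import Rotation as R
def q2R(q): return R.from_quat([q[1],q[2],q[3],q[0]]).as_matrix()
def grab(name):
    s=manip.state(); f=manip.grab_frame(name)
    if name=="wrist":
        T=np.eye(4);T[:3,:3]=q2R(s["tool_rot"]);T[:3,3]=s["tool_pos"]
        C=T@np.array(f["T_tool_cam"]); f["eye"]=C[:3,3]; f["rotation"]=C[:3,:3]
    f["f"]=200/np.tan(np.radians(f["fov_y"])/2)
    return f
def ray(f,u,v):
    d=np.array([(u-f["cx"])/f["f"],(v-f["cy"])/f["f"]]); rd=np.hypot(*d); r=rd
    for _ in range(30): r=rd/(1+f["k1"]*r*r)
    d=d*(r/rd if rd>0 else 1)
    w=np.array(f["rotation"])@np.array([d[0],d[1],1]); return np.array(f["eye"]),w/np.linalg.norm(w)
def onz(f,u,v,z):
    e,w=ray(f,u,v); return e+w*(z-e[2])/w[2]
def proj(f,p):
    c=np.array(f["rotation"]).T@(np.array(p)-np.array(f["eye"])); d=c[:2]/c[2]; d=d*(1+f["k1"]*(d@d))
    return d*f["f"]+[f["cx"],f["cy"]]
def tri(rays):
    A=np.zeros((3,3));b=np.zeros(3)
    for e,w in rays:
        M=np.eye(3)-np.outer(w,w);A+=M;b+=M@e
    p=np.linalg.solve(A,b); return p,[np.linalg.norm((np.eye(3)-np.outer(w,w))@(p-e)) for e,w in rays]
E
python3 - <<'E'
from h import *
import pickle
F={}
for n in("top","side","wrist"):
    f=grab(n);F[n]=f;cv2.imwrite(f"pics/{n}0.png",f["image"]);print(n,f["fov_y"],f["cx"],f["cy"],f["k1"],np.round(f["eye"],3),np.round(f["rotation"],3).tolist())
pickle.dump(F,open("F0.pkl","wb"));s=manip.state();print(s)
E
```

```text
pics
top 49.0271370213307 325.1167722429043 196.16523873010007 -0.06416916028581544 [ 0.515 -0.014  1.066] [-0.04, 0.706, -0.706, 0.039]
side 48.97399615204028 319.2156509009304 202.6494677611334 -0.09689926191529619 [0.125 0.842 0.709] [0.12, -0.235, 0.85, -0.456]
wrist 58.424702875362954 323.44657441250394 194.29121917075437 -0.05094055568642817 [ 0.285 -0.562  0.374] [[0.331, -0.894, -0.301], [-0.944, -0.314, -0.104], [-0.001, 0.319, -0.948]]
{'time': 0.15, 'joint_pos': array([-1.35299618e+00,  5.32373263e-02,  1.61398727e+00, -5.48154368e-06,
        1.47600794e+00, -1.18958130e-01]), 'joint_vel': array([ 2.22431258e-03, -2.10429408e-03, -3.76746376e-03,  2.58819320e-05,
        1.05723914e-03,  6.57214565e-04]), 'joint_efforts': array([-3.94715935e-04, -3.94244099e+01, -3.70722663e+01, -1.63108111e-04,
        4.66280078e-03, -2.66789769e-06]), 'tool_pos': array([ 0.20643472, -0.58940172,  0.23032035]), 'tool_rot': array([-8.18806697e-04,  9.85857318e-01,  1.67584832e-01, -4.32308196e-05]), 'contact_force': array([ 0.37831704,  0.24226955, -0.00306627]), 'ft_torque': array([ 0.01710341, -0.04490952,  0.03892932]), 'grasp_force': 0.0, 'gripper_width': 1.0014062513006463}
```

```bash
sed -i 's|    f\["f"\]=200|    f["rotation"]=np.array(f["rotation"]); f["rotation"]=q2R(f["rotation"]) if f["rotation"].size==4 else f["rotation"]\n    f["f"]=200|' h.py
python3 - <<'E'
from h import *
import pickle
F=pickle.load(open("F0.pkl","rb"))
for f in F.values():
    f["rotation"]=np.array(f["rotation"])
    if f["rotation"].size==4: f["rotation"]=q2R(f["rotation"])
pickle.dump(F,open("F0.pkl","wb"));print(F["top"]["rotation"].round(3))
E
```

```text
[[ 0.001 -0.994  0.111]
 [-1.    -0.     0.002]
 [-0.002 -0.111 -0.994]]
```

View pics/top0.png

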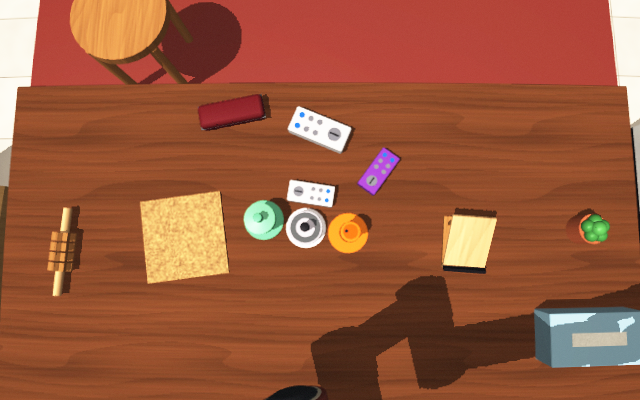

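View pics/side0.png

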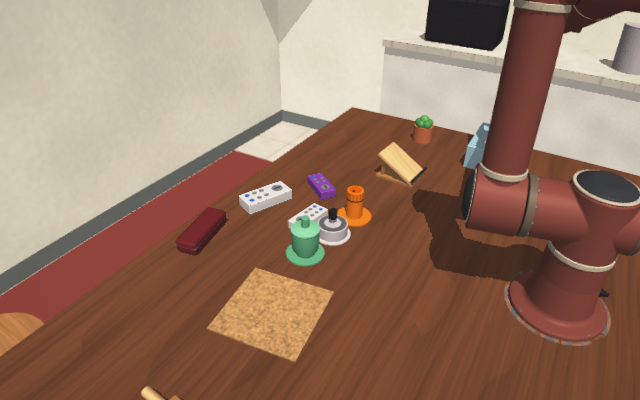

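```bash
python3 - <<'E'
from h import *
import pickle
F=pickle.load(open("F0.pkl","rb"))
a=cv2.resize(F["top"]["image"][165:260,230:385],None,fx=5,fy=5,interpolation=cv2.INTER_CUBIC)[:300*2,:790]
b=cv2.resize(F["side"]["image"][170:270,270:385],None,fx=5,fy=5,interpolation=cv2.INTER_CUBIC)
cv2.imwrite("pics/c1.png",a);cv2.imwrite("pics/c2.png",b)
hsv={n:cv2.cvtColor(F[n]["image"],cv2.COLOR_BGR2HSV) for n in F}
for n,pts in {"top":[(263,205),(250,235),(348,250),(348,232),(290,222),(310,193),(305,240),(470,240),(464,270),(180,230),(330,300)],"side":[(305,230),(305,258),(355,205),(365,217),(335,238),(333,228),(310,215),(270,310),(400,160)]}.items():
    print(n,[(p,hsv[n][p[1],p[0]].tolist()) for p in pts])
E
```

```text
top [((263, 205), [71, 73, 245]), ((250, 235), [15, 138, 146]), ((348, 250), [20, 210, 255]), ((348, 232), [13, 227, 253]), ((290, 222), [0, 5, 248]), ((310, 193), [30, 1, 254]), ((305, 240), [15, 8, 134]), ((470, 240), [25, 86, 254]), ((464, 270), [156, 38, 34]), ((180, 230), [18, 143, 239]), ((330, 300), [10, 182, 151])]
side [((305, 230), [68, 79, 228]), ((305, 258), [71, 102, 150]), ((355, 205), [13, 219, 218]), ((365, 217), [14, 218, 241]), ((335, 238), [0, 18, 180]), ((333, 228), [0, 12, 127]), ((310, 215), [6, 15, 173]), ((270, 310), [16, 135, 219]), ((400, 160), [20, 107, 242])]
```

View pics/c1.png

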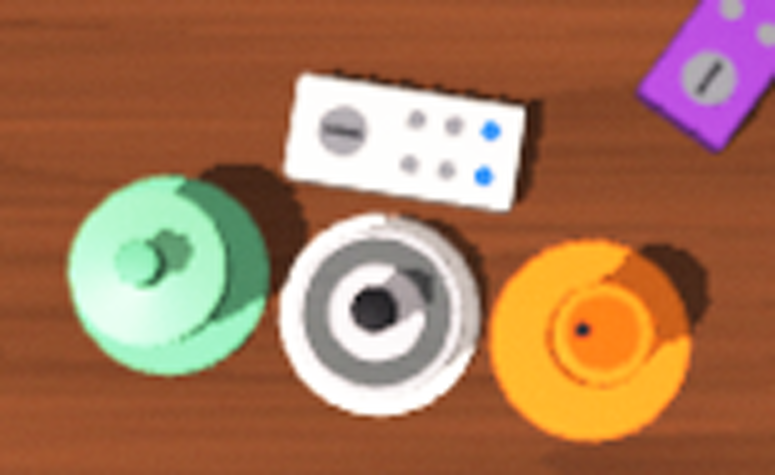

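View pics/c2.png

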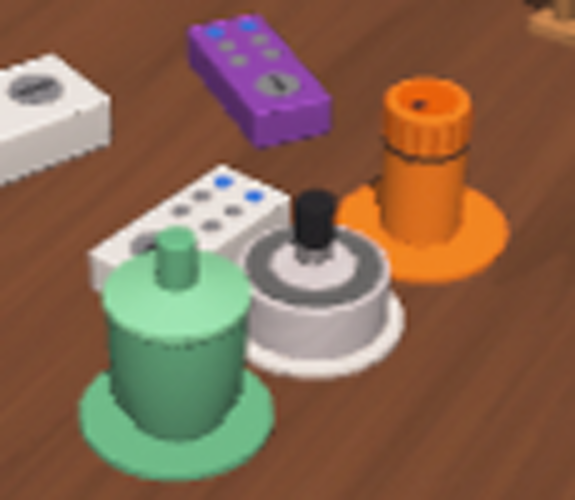

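```bash
python3 - <<'E'
from h import *
import pickle
F=pickle.load(open("F0.pkl","rb"));T,S=F["top"],F["side"]
hsv={n:cv2.cvtColor(F[n]["image"],cv2.COLOR_BGR2HSV) for n in F}
def comp(n,lo,hi,x0,y0,x1,y1):
    m=cv2.inRange(hsv[n],np.array(lo),np.array(hi));k=np.zeros_like(m);k[y0:y1,x0:x1]=m[y0:y1,x0:x1]
    return cv2.convexHull(max(cv2.findContours(k,cv2.RETR_EXTERNAL,cv2.CHAIN_APPROX_NONE)[0],key=cv2.contourArea))
def circ(h,n,z):
    p=np.array([onz(F[n],u,v,z)[:2] for u,v in h[:,0].astype(float)])
    c,r=cv2.minEnclosingCircle(p.astype(np.float32)*1000);e=cv2.fitEllipse(p.astype(np.float32)*1000)
    return np.round(c,1),round(r,1),np.round(e[0],1),np.round(e[1],1)
H={}
print("green",circ(comp("top",[55,40,60],[85,255,255],235,190,290,250),"top",.004))
print("orange",circ(comp("top",[8,190,120],[24,255,255],325,205,380,260),"top",.004))
print("steel",circ(comp("top",[0,0,130],[180,40,255],284,207,328,252),"top",.004))
c=comp("top",[0,0,150],[180,60,255],280,170,345,208)
r=cv2.minAreaRect(c);b=cv2.boxPoints(r);print("ctrl box px",r)
p=np.array([onz(T,u,v,.026) for u,v in b]);print("ctrl",p.round(4).tolist(),p.mean(0).round(4),[np.linalg.norm(p[i]-p[i-1]).round(4) for i in range(4)])
r=cv2.minAreaRect(comp("top",[10,90,120],[24,200,255],120,180,240,295));b=cv2.boxPoints(r)
p=np.array([onz(T,u,v,.004) for u,v in b]);print("mat",p.round(4).tolist(),p.mean(0).round(4),[np.linalg.norm(p[i]-p[i-1]).round(4) for i in range(4)])
for k,a,b in [("cupknob",(257,217),(305,216.8)),("ashknob",(304.6,226.2),(332.6,209.4)),("holder",(350.4,231.2),(355.2,190)),("dial",(298.3,190.7),(298.8,218.5)),("bluebtn",(327.5,190.7),(314.3,206))]:
    q,e=tri([ray(T,*a),ray(S,*b)]);print(k,q.round(4),np.round(e,4))
cv2.imwrite("pics/c3.png",np.hstack([cv2.resize(T["image"][200:285,430:510],None,fx=5,fy=5,interpolation=cv2.INTER_CUBIC),cv2.resize(S["image"][135:220,365:440],None,fx=5,fy=5,interpolation=cv2.INTER_CUBIC)]))
E
```

```text
green (array([576.4, 137.9]), 48.2, array([576.9, 137.5]), array([94.3, 96. ]))
orange (array([545.7, -66.1]), 50.0, array([545.5, -65.8]), array([98.2, 99.2]))
steel (array([557.7,  35.6]), 48.1, array([557.5,  35.6]), array([95.1, 95.6]))
ctrl box px ((310.4566345214844, 193.0317840576172), (46.073333740234375, 21.51609230041504), 8.746161460876465)
ctrl [[0.6219, 0.0812, 0.026], [0.6732, 0.0739, 0.026], [0.6562, -0.0352, 0.026], [0.6052, -0.0274, 0.026]] [0.6391 0.0231 0.026 ] [np.float64(0.1098), np.float64(0.0518), np.float64(0.1104), np.float64(0.0516)]
mat [[0.6742, 0.4978, 0.004], [0.6738, 0.1994, 0.004], [0.3985, 0.1939, 0.004], [0.3954, 0.4846, 0.004]] [0.5355 0.3439 0.004 ] [np.float64(0.2791), np.float64(0.2984), np.float64(0.2753), np.float64(0.2907)]
cupknob [0.5753 0.1363 0.1098] [0.0011 0.0011]
ashknob [0.557  0.0338 0.0769] [0.0008 0.0008]
holder [ 0.5454 -0.069   0.0838] [0.0011 0.0011]
dial [0.6455 0.0526 0.0266] [0.0011 0.0011]
bluebtn [ 0.6432 -0.0183  0.0268] [0.0015 0.0015]
```

View pics/c3.png

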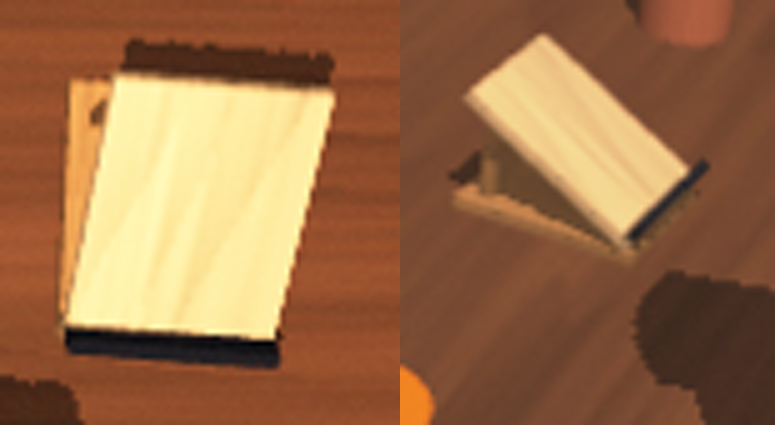

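```bash
python3 - <<'E'
from h import *
import pickle
F=pickle.load(open("F0.pkl","rb"));T,S=F["top"],F["side"]
P=[]
for a,b in [((452.7,214.5),(378.3,153.9)),((496.5,218.3),(393.5,141.9)),((485.5,267.9),(422.5,169.3)),((443.1,265.5),(409.9,182.9))]:
    q,e=tri([ray(T,*a),ray(S,*b)]);P.append(q);print(q.round(4),np.round(e,4))
P=np.array(P)
print("edges",[np.linalg.norm(P[i]-P[i-1]).round(4) for i in range(4)],"ctr",P.mean(0))
up=(P[0]+P[1]-P[2]-P[3])/2;print("yaw",np.degrees(np.arctan2(up[1],up[0])),"slope",np.degrees(np.arcsin(up[2]/np.linalg.norm(up))))
w=(P[0]+P[3]-P[1]-P[2])/2;print("yaw from width",np.degrees(np.arctan2(-w[0],w[1])))
m=np.array([onz(T,u,v,.004) for u,v in [(140,202),(219.5,192),(228,272),(147.5,283)]]);print("mat",m.round(4).tolist(),m.mean(0))
s=np.array([onz(S,u,v,.004) for u,v in [(209,322),(256,270),(333,290),(300,355)]]);print("mat side",s.round(4).tolist(),s.mean(0))
for k in ("T_tool_cam",): print(np.round(F["wrist"][k],4).tolist())
E
```

```text
[ 0.5822 -0.3015  0.08  ] [0.0018 0.0018]
[ 0.573  -0.4009  0.0828] [0.0021 0.0021]
[ 0.4601 -0.395   0.0166] [0.0004 0.0004]
[ 0.4657 -0.2934  0.0157] [0.0011 0.0011]
edges [np.float64(0.1334), np.float64(0.0999), np.float64(0.131), np.float64(0.1018)] ctr [ 0.52025162 -0.34769667  0.04878072]
yaw -3.488282928600176 slope 29.607915023962924
yaw from width -4.2201804823987334
mat [[0.6193, 0.4441, 0.004], [0.6441, 0.2468, 0.004], [0.4505, 0.2214, 0.004], [0.4226, 0.4172, 0.004]] [0.53413627 0.33236477 0.004     ]
mat side [[0.6243, 0.4318, 0.004], [0.6376, 0.2537, 0.004], [0.4507, 0.2169, 0.004], [0.4198, 0.4021, 0.004]] [0.5330956  0.32611493 0.004     ]
[[0.0003, -0.9478, -0.3188, 0.083], [1.0, 0.0001, 0.0005, 0.0003], [-0.0004, -0.3188, 0.9478, -0.1441], [0.0, 0.0, 0.0, 1.0]]
```

Top picture: controller candidates are the small white box (311,193), the large white box (320,129) and the purple one (379,171). I choose (311,193), which the close crop confirms: white, dial and buttons, beside the three coasters. The green cup is at (263,220), the ashtray at (305,228), the orange holder at (348,233), the mat at (184,237) and the stand at (469,241) with its ledge toward the robot. The triangulated tops come out at 110, 77 and 84 mm, against 110, 78 and 86 mm expected.

move_arm --increments '[0, 0, 0, 0.112, 1, 0, 0, 0, 0.112, 1, 0, 0, 0, 0.112, 1, 18, -36, 0, 0, 0.6, 18, -36, 0, 0, 0.6, 18, -36, 0, 0, 0.6, 18, -36, 0, 0, 0.6, 18, -36, 0, 0, 0.6]'

```text
time: 0.82
tool_pos: [0.2967, -0.4079, 0.2308]
tool_rot: [-0.0, 1.0, 0.0, -0.0]
contact_force: [0.0, -0.1, 1.2]
gripper_width: 0.601
grasp_force: 0.0
```

move_arm --increments '[17.5, -34, 0, 0, 0.6, 17.5, -34, 0, 0, 0.6, 17.5, -34, 0, 0, 0.6, 17.5, -34, 0, 0, 0.6, 17.5, -34, 0, 0, 0.6, 17.5, -34, 0, 0, 0.6, 17.5, -34, 0, 0, 0.6, 17.5, -34, 0, 0, 0.6]'

```text
time: 1.48
tool_pos: [0.4365, -0.1358, 0.2312]
tool_rot: [0.0, 1.0, 0.0, 0.0]
contact_force: [-0.1, -0.4, 0.3]
gripper_width: 0.602
grasp_force: 0.0
```

move_arm --increments '[17.5, -34, 0, 0, 0.6, 17.5, -34, 0, 0, 0.6, 17.5, -34, 0, 0, 0.6, 17.5, -34, 0, 0, 0.6, 17.5, -34, 0, 0, 0.6, 17.5, -34, 0, 0, 0.6, 17.5, -34, 0, 0, 0.6, 16.3, -35, 0, 0, 0.6]'

```text
time: 2.15
tool_pos: [0.5752, 0.1373, 0.2309]
tool_rot: [0.0, 1.0, 0.001, -0.0]
contact_force: [0.2, 0.2, 0.6]
gripper_width: 0.598
grasp_force: 0.0
```

move_arm --increments '[0, 0, 40, 0, 0.6, 0, 0, 40, 0, 0.6, 0, 0, 35, 0, 0.6, 0, 0, 25, 0, 0.6, 0, 0, 0, 0, 0, 0, 0, 0, 0, 0, 0, 0, 0, 0, 0, 0, 0, 0, 0, 0]'

```text
time: 2.82
tool_pos: [0.5764, 0.1355, 0.0939]
tool_rot: [-0.0, 1.0, 0.0, 0.002]
contact_force: [0.8, 0.4, -3.5]
gripper_width: 0.21
grasp_force: 58.6
```

move_arm --increments '[0, 0, -15, 0, 0, 0, 0, -30, 0, 0, 3, -25, -5, 0, 0, 4, -38, 0, 0, 0, 4, -38, 0, 0, 0, 4, -38, 0, 0, 0, 4, -38, 0, 0, 0, 4, -38, 0, 0, 0]'

```text
time: 3.48
tool_pos: [0.5984, 0.3525, 0.1438]
tool_rot: [-0.001, 1.0, 0.0, 0.002]
contact_force: [0.1, -0.6, -2.6]
gripper_width: 0.205
grasp_force: 59.0
```

move_arm --increments '[2, -22, 0, 0, 0, 0, -10, 10, 0, 0, 0, 0, 20, 0, 0, 0, 0, 12, 0, 0, 0, 0, 5, 0, 0, 0, 0, 3, 0, 0, 0, 0, 0, 0, 0.6, 0, 0, 0, 0, 0.6]'

```text
time: 4.15
tool_pos: [0.6005, 0.3817, 0.0925]
tool_rot: [-0.0, 1.0, -0.0, 0.001]
contact_force: [1.0, -0.2, 0.7]
gripper_width: 0.479
grasp_force: 0.0
```

move_arm --increments '[0, 0, -20, 0, 0.6, 0, 0, -40, 0, 0.6, -5, 40, 0, 0, 0.6, -5, 40, 0, 0, 0.6, -5, 40, 0, 0, 0.6, -5, 40, 0, 0, 0.6, -5, 40, 0, 0, 0.6, -5, 40, 0, 0, 0.6]'

```text
time: 4.82
tool_pos: [0.5696, 0.1402, 0.1524]
tool_rot: [-0.0, 1.0, 0.0, 0.001]
contact_force: [1.1, -0.7, 0.4]
gripper_width: 0.601
grasp_force: 0.0
```

```bash
python3 - <<'E'
from h import *
f=grab("side");cv2.imwrite("pics/side1.png",f["image"][150:400,150:450])
E
```

```text
(no output)
```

View pics/side1.png

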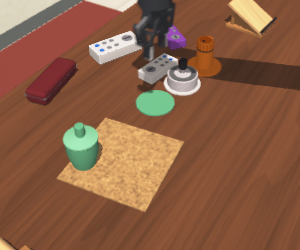

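The cup stands upright on the mat (crop 83,147). The ashtray comes next.

move_arm --increments '[-4, 36, 0, 0, 0.6, -4, 36, 0, 0, 0.6, -4, 33.5, 10, 0, 0.6, 0, 0, 35, 0, 0.6, 0, 0, 35, 0, 0.6, 0, 0, 20, 0, 0.3, 0, 0, 0, 0, 0, 0, 0, 0, 0, 0]'

```text
time: 5.53
tool_pos: [0.557, 0.0365, 0.0507]
tool_rot: [-0.0, 1.0, 0.0, -0.001]
contact_force: [0.6, 0.3, -1.2]
gripper_width: 0.238
grasp_force: 58.6
```

move_arm --increments '[0, 0, 0, 0, 0, 0, 0, 0, 0, 0]'

```text
time: 5.7
tool_pos: [0.5594, 0.0369, 0.0536]
tool_rot: [0.0, 1.0, 0.0, 0.002]
contact_force: [0.9, 0.1, -1.9]
gripper_width: 0.243
grasp_force: 58.6
```

move_arm --increments '[0, 0, -20, 0, 0, 0, -10, -20, 0, 0, -9, -38, 0, 0, 0, -9, -38, 0, 0, 0, -9, -38, 0, 0, 0, -9, -38, 0, 0, 0, -9, -38, 0, 0, 0, -9, -38, 0, 0, 0]'

```text
time: 6.37
tool_pos: [0.5039, 0.2772, 0.0935]
tool_rot: [-0.001, 1.0, 0.001, 0.002]
contact_force: [0.4, 0.0, -1.6]
gripper_width: 0.237
grasp_force: 59.2
```

move_arm --increments '[-9, -38, 0, 0, 0, -6, -30, 0, 0, 0, 0, -17, 5, 0, 0, 0, 0, 20, 0, 0, 0, 0, 10, 0, 0, 0, 0, 6, 0, 0, 0, 0, 0, 0, 0.6, 0, 0, 0, 0, 0.6]'

```text
time: 7.03
tool_pos: [0.4892, 0.3595, 0.0511]
tool_rot: [-0.0, 1.0, -0.0, 0.0]
contact_force: [0.2, 0.2, 0.3]
gripper_width: 0.51
grasp_force: 0.0
```

move_arm --increments '[0, 0, -40, 0, 0.6, 0, 0, -40, 0, 0.9, 5, 39, 0, 0, 0.9, 5, 39, 0, 0, 0.9, 5, 39, 0, 0, 0.9, 5, 39, 0, 0, 0.9, 5, 39, 0, 0, 0.9, 5, 39, 0, 0, 0.9]'

```text
time: 7.7
tool_pos: [0.5198, 0.1236, 0.1326]
tool_rot: [-0.0, 1.0, 0.0, 0.002]
contact_force: [-0.5, -0.2, -0.4]
gripper_width: 0.898
grasp_force: 0.0
```

move_arm --increments '[5, 39, 0, 0, 0.9, 5, 39, 0, 0, 0.9, 5, 39, 0, 0, 0.9, 5, 39, 0, 0, 0.9, 5, 36, 0, 0, 0.9, 1.5, 0, 30, 0, 0.9, 0, 0, 30, 0, 0.9, 0, 0, 17, 0, 0.9]'

```text
time: 8.37
tool_pos: [0.5451, -0.0678, 0.0526]
tool_rot: [-0.0, 1.0, -0.001, 0.0]
contact_force: [-0.0, 0.5, -0.7]
gripper_width: 0.9
grasp_force: 0.0
```

move_arm --increments '[0, 0, 0, 0, 0, 0, 0, 0, 0, 0, 0, 0, 0, 0, 0, 0, 0, 0, 0, 0]'

```text
time: 8.7
tool_pos: [0.5473, -0.0666, 0.0561]
tool_rot: [0.001, 1.0, 0.0, 0.002]
contact_force: [-0.4, 0.1, -1.8]
gripper_width: 0.52
grasp_force: 61.1
```

move_arm --increments '[0, 0, -20, 0, 0, 0, -10, -20, 0, 0, 0, -38, 0, 0, 0, 0, -38, 0, 0, 0, 0, -38, 0, 0, 0, 0, -38, 0, 0, 0, 0, -38, 0, 0, 0, 0, -38, 0, 0, 0]'

```text
time: 9.37
tool_pos: [0.5459, 0.1742, 0.0954]
tool_rot: [-0.0, 1.0, 0.001, 0.002]
contact_force: [-0.9, -0.8, -0.1]
gripper_width: 0.521
grasp_force: 61.5
```

move_arm --increments '[0, -38, 0, 0, 0, 0, -38, 0, 0, 0, 0, -28, 4, 0, 0, 0, 0, 20, 0, 0, 0, 0, 10, 0, 0, 0, 0, 6, 0, 0, 0, 0, 0, 0, 0.9, 0, 0, 0, 0, 0.9]'

```text
time: 10.03
tool_pos: [0.5457, 0.2753, 0.0542]
tool_rot: [-0.0, 1.0, -0.0, 0.001]
contact_force: [0.1, -0.4, -0.2]
gripper_width: 0.79
grasp_force: 0.0
```

move_arm --increments '[0, 0, 0, 0, 0.9, 0, 0, -30, 0, 0.9, 0, 0, -40, 0, 0.9, 0, 0, -40, 0, 0.9, 10, 37, 0, -0.12, 0.9]'

```text
time: 10.45
tool_pos: [0.5591, 0.2439, 0.1742]
tool_rot: [-0.003, 0.998, 0.063, 0.008]
contact_force: [1.5, 0.3, 1.9]
gripper_width: 0.9
grasp_force: 0.0
```

```bash
python3 - <<'E'
from h import *
f=grab("side");g=grab("top")
import pickle;pickle.dump({"top":g,"side":f},open("F1.pkl","wb"))
a=f["image"][150:400,170:450];b=g["image"][120:300,120:400];b=cv2.resize(b,None,fx=1.389,fy=1.389)
cv2.imwrite("pics/v1.png",np.hstack([a,b]))
E
```

```text
(no output)
```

View pics/v1.png

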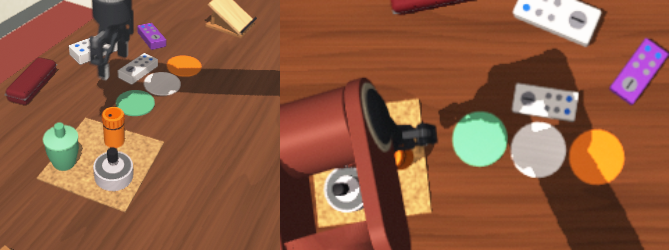

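All three stand upright on the mat, and the controller has not moved.

```bash
cat >> h.py <<'E'
def plan(dp,dyaw,n):
    """world delta (m), yaw change (rad, world) over n rows -> tool rows"""
    s=manip.state();Rt=q2R(s["tool_rot"]);y=np.arctan2(Rt[1,0],Rt[0,0]);out=[]
    for i in range(n):
        X=np.array([np.cos(y),np.sin(y)]);Y=np.array([np.sin(y),-np.cos(y)]);d=np.array(dp)/n*1000
        out.append([round(d[:2]@X,1),round(d[:2]@Y,1),round(-d[2],1),round(-dyaw/n,4)]);y+=dyaw/n
    print("yaw now",np.degrees(y-dyaw).round(2));print(out)
E
python3 - <<'E'
from h import *
s=manip.state();p=np.array(s["tool_pos"]);Rt=q2R(s["tool_rot"]);y=np.arctan2(Rt[1,0],Rt[0,0]);print(p,s["joint_pos"].round(3))
plan(np.array([.639,.023,.12])-p,np.radians(81.1)-y,12)
E
```

```text
[0.55798992 0.23616944 0.16729352] [ 0.278  0.051  1.724 -0.002  1.361  1.73 ]
yaw now 6.85
[[np.float64(4.6), np.float64(18.4), np.float64(3.9), np.float64(-0.108)], [np.float64(2.6), np.float64(18.8), np.float64(3.9), np.float64(-0.108)], [np.float64(0.5), np.float64(19.0), np.float64(3.9), np.float64(-0.108)], [np.float64(-1.5), np.float64(18.9), np.float64(3.9), np.float64(-0.108)], [np.float64(-3.6), np.float64(18.7), np.float64(3.9), np.float64(-0.108)], [np.float64(-5.5), np.float64(18.2), np.float64(3.9), np.float64(-0.108)], [np.float64(-7.5), np.float64(17.5), np.float64(3.9), np.float64(-0.108)], [np.float64(-9.3), np.float64(16.6), np.float64(3.9), np.float64(-0.108)], [np.float64(-11.0), np.float64(15.5), np.float64(3.9), np.float64(-0.108)], [np.float64(-12.6), np.float64(14.2), np.float64(3.9), np.float64(-0.108)], [np.float64(-14.1), np.float64(12.7), np.float64(3.9), np.float64(-0.108)], [np.float64(-15.4), np.float64(11.1), np.float64(3.9), np.float64(-0.108)]]
```

move_arm --increments '[4.6, 18.4, 0, -0.108, 0.9, 2.6, 18.8, 0, -0.108, 0.9, 0.5, 19, 0, -0.108, 0.9, -1.5, 18.9, 0, -0.108, 0.9, -3.6, 18.7, 0, -0.108, 0.9, -5.5, 18.2, 0, -0.108, 0.9, -7.5, 17.5, 4, -0.108, 0.9, -9.3, 16.6, 4, -0.108, 0.9]'

```text
time: 11.22
tool_pos: [0.6094, 0.0958, 0.1549]
tool_rot: [-0.0, 0.88, 0.474, -0.0]
contact_force: [-0.0, 0.8, -0.0]
gripper_width: 0.901
grasp_force: 0.0
```

move_arm --increments '[-11, 15.5, 4, -0.108, 0.9, -12.6, 14.2, 4, -0.108, 0.9, -14.1, 12.7, 4, -0.108, 0.9, -15.4, 11.1, 4, -0.108, 0.9, 0, 0, 0, 0, 0.9, 0, 0, 0, 0, 0.9]'

```text
time: 11.72
tool_pos: [0.6359, 0.0252, 0.1383]
tool_rot: [-0.001, 0.761, 0.649, -0.001]
contact_force: [0.6, 0.0, -1.1]
gripper_width: 0.902
grasp_force: 0.0
```

```bash
python3 - <<'E'
from h import *
s=manip.state();f=grab("wrist");cv2.imwrite("pics/w1.png",f["image"])
Rt=q2R(s["tool_rot"]);print(s["tool_pos"],np.degrees(np.arctan2(Rt[1,0],Rt[0,0])),s["joint_pos"].round(2))
import pickle;pickle.dump(f,open("W1.pkl","wb"))
for p in [(.639,.023,.026)]: print(proj(f,p))
E
```

```text
[0.63594983 0.02524494 0.13830252] 80.91480123656163 [-0.08  0.15  1.67  0.    1.33  0.08]
[326.74731853 191.40275843]
```

View pics/w1.png

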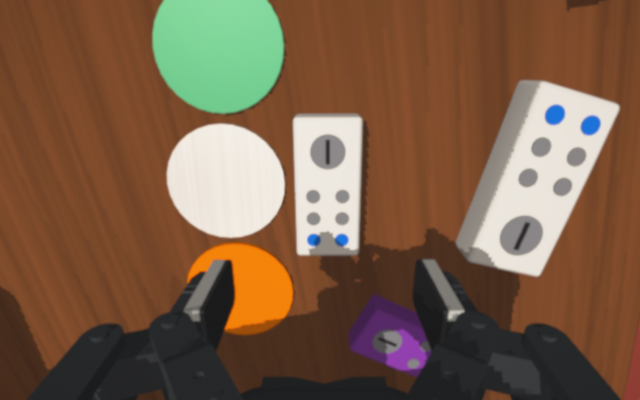

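The wrist view shows the right controller, square between the fingers, with its face corners at (294,115), (362,115), (360,255) and (297,255).

```bash
python3 - <<'E'
from h import *
import pickle
f=pickle.load(open("W1.pkl","rb"))
p=np.array([onz(f,u,v,.026) for u,v in [(294,115),(362,115),(360,255),(297,255)]])
print(p.round(4).tolist(),p.mean(0),[np.linalg.norm(p[i]-p[i-1]).round(4) for i in range(4)])
l=p[0]+p[1]-p[2]-p[3];print(np.degrees(np.arctan2(l[1],l[0])))
s=manip.state();t=np.array(s["tool_pos"])
plan(np.append(p.mean(0)[:2],.012)-t,np.arctan2(l[1],l[0])-np.radians(80.91),4)
E
```

```text
[[0.625, 0.0827, 0.026], [0.6724, 0.0752, 0.026], [0.6571, -0.0343, 0.026], [0.6071, -0.0264, 0.026]] [0.64036772 0.02428127 0.026     ] [np.float64(0.1105), np.float64(0.048), np.float64(0.1106), np.float64(0.0506)]
81.37019541278416
yaw now 80.99
[[np.float64(-0.2), np.float64(1.1), np.float64(31.7), np.float64(-0.002)], [np.float64(-0.3), np.float64(1.1), np.float64(31.7), np.float64(-0.002)], [np.float64(-0.3), np.float64(1.1), np.float64(31.7), np.float64(-0.002)], [np.float64(-0.3), np.float64(1.1), np.float64(31.7), np.float64(-0.002)]]
```

move_arm --increments '[0, 2, 40, -0.004, 0.9, -0.5, 1.5, 40, -0.003, 0.9, -0.5, 1, 34, 0, 0.9, 0, 0, 18, 0, 0.9, 0, 0, 0, 0, 0.3, 0, 0, 0, 0, 0, 0, 0, 0, 0, 0, 0, 0, 0, 0, 0]'

```text
time: 12.43
tool_pos: [0.6427, 0.0246, 0.01]
tool_rot: [0.002, 0.757, 0.653, 0.002]
contact_force: [0.1, -0.3, -0.3]
gripper_width: 0.569
grasp_force: 66.4
```

move_arm --increments '[0, 0, 0, 0, 0, 0, 0, 0, 0, 0, 0, 0, -20, 0, 0, 0, 0, -40, 0, 0, 0, 0, -40, 0, 0, 0, 0, -20, 0, 0, 0, 0, 0, 0, 0]'

```text
time: 13.02
tool_pos: [0.6455, 0.024, 0.1361]
tool_rot: [0.005, 0.757, 0.653, 0.005]
contact_force: [0.8, -1.2, 0.5]
gripper_width: 0.572
grasp_force: 66.6
```

```bash
python3 - <<'E'
from h import *
s=manip.state();t=np.array(s["tool_pos"]);Rt=q2R(s["tool_rot"]);y=np.arctan2(Rt[1,0],Rt[0,0])
plan(np.array([.40,-.345,.2])-t,np.radians(-4)-y,14)
E
```

```text
yaw now 81.56
[[np.float64(-28.6), np.float64(-13.5), np.float64(-4.6), np.float64(0.1067)], [np.float64(-29.9), np.float64(-10.3), np.float64(-4.6), np.float64(0.1067)], [np.float64(-30.8), np.float64(-7.1), np.float64(-4.6), np.float64(0.1067)], [np.float64(-31.4), np.float64(-3.8), np.float64(-4.6), np.float64(0.1067)], [np.float64(-31.7), np.float64(-0.4), np.float64(-4.6), np.float64(0.1067)], [np.float64(-31.5), np.float64(3.0), np.float64(-4.6), np.float64(0.1067)], [np.float64(-31.0), np.float64(6.3), np.float64(-4.6), np.float64(0.1067)], [np.float64(-30.2), np.float64(9.6), np.float64(-4.6), np.float64(0.1067)], [np.float64(-29.0), np.float64(12.7), np.float64(-4.6), np.float64(0.1067)], [np.float64(-27.5), np.float64(15.7), np.float64(-4.6), np.float64(0.1067)], [np.float64(-25.6), np.float64(18.6), np.float64(-4.6), np.float64(0.1067)], [np.float64(-23.5), np.float64(21.2), np.float64(-4.6), np.float64(0.1067)], [np.float64(-21.1), np.float64(23.6), np.float64(-4.6), np.float64(0.1067)], [np.float64(-18.5), np.float64(25.7), np.float64(-4.6), np.float64(0.1067)]]
```

move_arm --increments '[-28.6, -13.5, -4.6, 0.1067, 0, -29.9, -10.3, -4.6, 0.1067, 0, -30.8, -7.1, -4.6, 0.1067, 0, -31.4, -3.8, -4.6, 0.1067, 0, -31.7, -0.4, -4.6, 0.1067, 0, -31.5, 3, -4.6, 0.1067, 0, -31, 6.3, -4.6, 0.1067, 0, -30.2, 9.6, -4.6, 0.1067, 0]'

```text
time: 13.68
tool_pos: [0.4991, -0.1873, 0.1634]
tool_rot: [-0.0, 0.96, 0.279, -0.0]
contact_force: [0.5, -0.4, -1.6]
gripper_width: 0.568
grasp_force: 66.5
```

move_arm --increments '[-29, 12.7, -4.6, 0.1067, 0, -27.5, 15.7, -4.6, 0.1067, 0, -25.6, 18.6, -4.6, 0.1067, 0, -23.5, 21.2, -4.6, 0.1067, 0, -21.1, 23.6, -4.6, 0.1067, 0, -18.5, 25.7, -4.6, 0.1067, 0, 0, 0, 0, 0, 0, 0, 0, 0, 0, 0]'

```text
time: 14.35
tool_pos: [0.3945, -0.3455, 0.1913]
tool_rot: [-0.0, 0.999, -0.036, -0.0]
contact_force: [0.6, -0.1, -1.9]
gripper_width: 0.568
grasp_force: 66.5
```

```bash
python3 - <<'E'
from h import *
import pickle
s=manip.state();f=grab("wrist");cv2.imwrite("pics/w2.png",f["image"]);pickle.dump(f,open("W2.pkl","wb"))
Rt=q2R(s["tool_rot"]);print(s["tool_pos"],np.degrees(np.arctan2(Rt[1,0],Rt[0,0])))
E
```

```text
[ 0.39449806 -0.34547499  0.19130606] -4.155277985860299
```

View pics/w2.png

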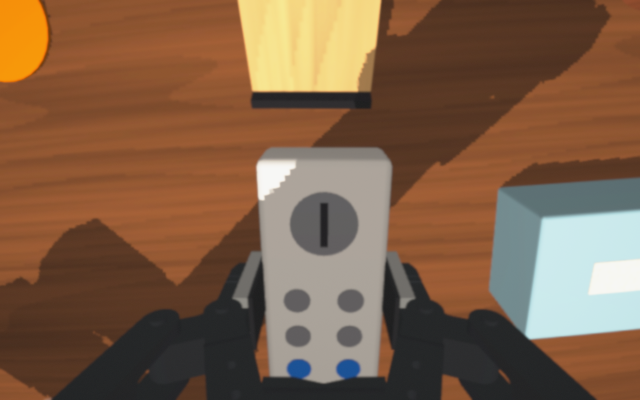

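The dial end leads, and the stand's ledge edge runs from (251,93) to (372,93), parallel to the controller's end.

```bash
python3 - <<'E'
from h import *
import pickle
f=pickle.load(open("W2.pkl","rb"));
a,b=onz(f,251,93,.032),onz(f,372,93,.032);print(a,b,np.linalg.norm(a-b));w=a-b
yaw=np.arctan2(-w[0],w[1]);print("yaw",np.degrees(yaw))
m=(a+b)/2;c,s=np.cos(yaw),np.sin(yaw);o=m[:2]+.062*np.array([c,s]);print("stand origin",o)
z=.1913-.010+.026
g=np.array([onz(f,u,v,z) for u,v in [(258,162),(391,162)]]);print("ctrl front top",g,np.linalg.norm(g[0]-g[1]),g.mean(0)-[.3945,-.3455,0])
E
```

```text
[ 0.46752631 -0.29097311  0.032     ] [ 0.46025971 -0.39009147  0.032     ] 0.09938436519724284
yaw -4.192985178216614
stand origin [ 0.52572707 -0.34506549]
ctrl front top [[ 0.44865676 -0.32528702  0.2073    ]
 [ 0.4451373  -0.37402034  0.2073    ]] 0.04886023199361121 [ 0.05239703 -0.00415368  0.2073    ]
```

move_arm --increments '[38, -2.8, 0, 0, 0, 38, -2.8, 0, 0, 0, 37.7, -2.7, 0, 0, 0, 0, 0, 35, 0, 0, 0, 0, 35, 0, 0, 0, 0, 15, 0, 0, 0, 0, 0, 0, 0, 0, 0, 0, 0, 0]'

```text
time: 15.07
tool_pos: [0.5093, -0.3423, 0.105]
tool_rot: [-0.001, 0.999, -0.034, -0.001]
contact_force: [-0.0, -0.5, -0.8]
gripper_width: 0.573
grasp_force: 66.4
```

```bash
python3 - <<'E'
from h import *
f=grab("side");g=grab("top")
a=cv2.resize(f["image"][100:220,350:490],None,fx=3,fy=3);b=cv2.resize(g["image"][190:310,420:540],None,fx=3,fy=3)
cv2.imwrite("pics/v2.png",np.hstack([a,b]))
s=manip.state();print(s["tool_pos"],s["contact_force"])
E
```

```text
[ 0.51068964 -0.3443938   0.10854245] [ 0.2315931   0.22537027 -1.6206005 ]
```

View pics/v2.png

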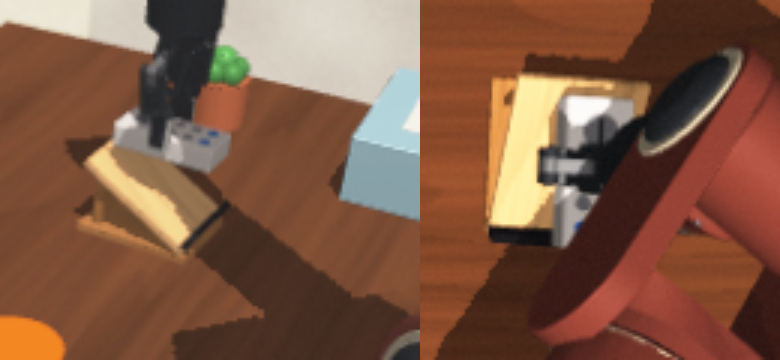

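The controller is level above the stand and aligned with it. I lower it now.

move_arm --increments '[0, 0, 10, 0, 0, 0, 0, 8, 0, 0, 0, 0, 4, 0, 0, 0, 0, 4, 0, 0, 0, 0, 0, 0, 0]'

```text
time: 15.58
tool_pos: [0.5086, -0.3446, 0.0821]
tool_rot: [-0.0, 0.999, -0.035, -0.001]
contact_force: [-7.6, 3.3, 10.3]
gripper_width: 0.564
grasp_force: 68.2
```

move_arm --increments '[0, 0, 3, 0, 0, 0, 0, 3, 0, 0, 0, 0, 0, 0, 0]'

```text
time: 15.83
tool_pos: [0.5073, -0.3445, 0.0763]
tool_rot: [-0.0, 0.999, -0.035, -0.003]
contact_force: [-13.5, 3.5, 13.0]
gripper_width: 0.568
grasp_force: 70.1
```

move_arm --increments '[0, 0, 3, 0, 0, 0, 0, 3, 0, 0, 0, 0, 3, 0, 0, 0, 0, 0, 0, 0]'

```text
time: 16.17
tool_pos: [0.5064, -0.3443, 0.0666]
tool_rot: [-0.001, 0.999, -0.035, -0.004]
contact_force: [-15.5, 4.2, 12.2]
gripper_width: 0.57
grasp_force: 73.2
```

move_arm --increments '[0, 0, 3, 0, 0, 0, 0, 3, 0, 0, 0, 0, 0, 0, 0]'

```text
time: 16.42
tool_pos: [0.5064, -0.3443, 0.0606]
tool_rot: [-0.001, 0.999, -0.035, -0.004]
contact_force: [-15.7, 4.1, 11.7]
gripper_width: 0.566
grasp_force: 75.3
```

```bash
python3 - <<'E'
from h import *
f=grab("side")
cv2.imwrite("pics/v3.png",cv2.resize(f["image"][100:210,360:460],None,fx=4,fy=4))
s=manip.state();print(s["tool_pos"],s["contact_force"])
E
```

```text
[ 0.50638031 -0.34431054  0.06064911] [-15.27291969   3.14555723  11.25123228]
```

View pics/v3.png

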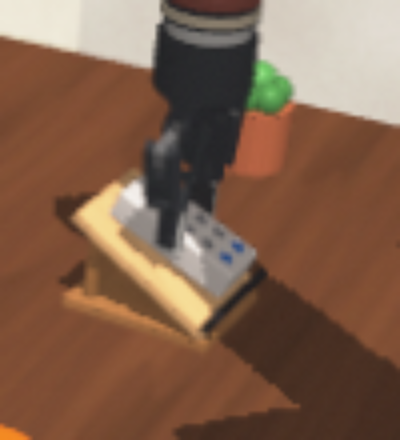

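The controller has pivoted nearly flat onto the slope (crop 185,240), so it's ready for release.

move_arm --increments '[0, 0, 2.5, 0, 0, 0, 0, 0, 0, 0.75, 0, 0, 0, 0, 0.75, 0, 0, -5, 0, 0.75, 0, 0, -20, 0, 0.8, 0, 0, -40, 0, 0.8, 0, 0, -40, 0, 0.8, 0, 0, -40, 0, 0.8]'

```text
time: 17.13
tool_pos: [0.5094, -0.344, 0.2039]
tool_rot: [-0.0, 0.999, -0.035, -0.0]
contact_force: [1.3, -1.3, 0.3]
gripper_width: 0.8
grasp_force: 0.0
```

move_arm --increments '[-38, 0, -20, 0, 0.8, -40, 0, 0, 0, 0.8, -30, 0, 0, 0, 0.8, 0, 0, 0, 0, 0.8, 0, 0, 0, 0, 0.8, 0, 0, 0, 0, 0.8]'

```text
time: 17.63
tool_pos: [0.4034, -0.3371, 0.2222]
tool_rot: [0.0, 0.999, -0.035, 0.001]
contact_force: [1.2, 0.4, -0.3]
gripper_width: 0.798
grasp_force: 0.0
```

```bash
python3 - <<'E'
from h import *
import pickle
s=manip.state();f=grab("wrist");g=grab("side");h=grab("top");pickle.dump((f,g,h),open("W3.pkl","wb"))
a=cv2.resize(g["image"][110:210,360:460],(400,400));b=f["image"][:,120:520]
cv2.imwrite("pics/v4.png",np.hstack([a,b]));print(s["tool_pos"])
E
```

```text
[ 0.40342418 -0.33706489  0.22221722]
```

View pics/v4.png

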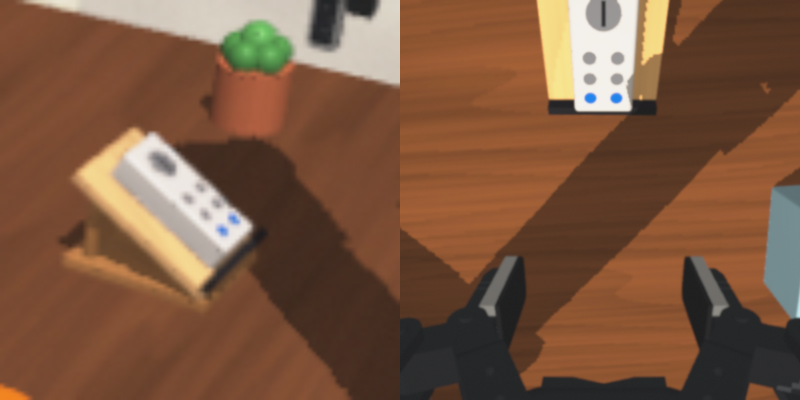

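It lies on the slope face up, square, with its lower edge at the ledge (wrist 293 to 355, row 110). I'll check that with numbers.

```bash
python3 - <<'E'
from h import *
import pickle
f,g,h=pickle.load(open("W3.pkl","rb"))
def st(p):
    y=np.radians(-4.2);d=p[:2]-np.array([.5185,-.346]);return np.round([d@[np.cos(y),np.sin(y)],d@[-np.sin(y),np.cos(y)],p[2]],4)
for u,v in [(293,110),(355,110)]: print(st(onz(f,u,v,.0425)))
print("ledge/face line",st(onz(f,268,102,.020)),st(onz(f,377,101,.020)))
hs=cv2.cvtColor(h["image"],cv2.COLOR_BGR2HSV)
def blue(im,x0,y0,x1,y1):
    m=cv2.inRange(cv2.cvtColor(im,cv2.COLOR_BGR2HSV)[y0:y1,x0:x1],np.array([100,120,80]),np.array([120,255,255]))
    n,_,s,c=cv2.connectedComponentsWithStats(m);return [(c[i]+[x0,y0]).round(1) for i in range(1,n) if s[i][4]>3]
B=[blue(f["image"],220,60,420,130),blue(g["image"],400,140,440,190),blue(h["image"],430,200,510,285)];print(B)
bw=[np.mean(b,0) for b in B if len(b)==2];R_=[ray(x,*np.mean(b,0)) for x,b in zip((f,g,h),B) if len(b)==2]
p,e=tri(R_);print("blue mid",st(p),np.round(e,4))
E
```

```text
[-0.0621  0.0276  0.0425]
[-0.0619 -0.0275  0.0425]
ledge/face line [-0.0567  0.0529  0.02  ] [-0.0555 -0.05    0.02  ]
[[array([310. ,  97.7]), array([335.9,  97.8])], [], [array([463.2, 265. ]), array([472.8, 265.5])]]
blue mid [-0.0505  0.001   0.052 ] [0.0004 0.0004]
```

The blue buttons put it about 8 mm up from the ledge, which is in tolerance but close to the limit. I'll nudge it down with shut fingers at its upper end.

move_arm --increments '[37, 0, 0, 0, 0, 37, 0, 0, 0, 0, 37, 0, 0, 0, 0, 37, 0, 0, 0, 0, 37.5, 0, 0, 0, 0, 0, 0, 40, 0, 0, 0, 0, 40, 0, 0, 0, 0, 20, 0, 0]'

```text
time: 18.45
tool_pos: [0.5876, -0.3478, 0.1154]
tool_rot: [-0.002, 0.999, -0.034, -0.003]
contact_force: [-0.6, 0.9, -0.7]
gripper_width: 0.001
grasp_force: 0.0
```

move_arm --increments '[0, 0, 20, 0, 0, 0, 0, 11, 0, 0, 0, 0, 0, 0, 0]'

```text
time: 18.7
tool_pos: [0.5867, -0.3482, 0.0862]
tool_rot: [-0.002, 0.999, -0.035, -0.003]
contact_force: [-0.9, 0.5, -0.4]
gripper_width: 0.001
grasp_force: 0.0
```

move_arm --increments '[-8, 0, 0, 0, 0, -5, 0, 0, 0, 0, -3, 0, 0, 0, 0, -2, 0, 0, 0, 0, 0, 0, 0, 0, 0]'

```text
time: 19.12
tool_pos: [0.57, -0.3491, 0.0922]
tool_rot: [0.001, 0.999, -0.035, 0.001]
contact_force: [0.3, -0.3, -0.3]
gripper_width: -0.001
grasp_force: 0.0
```

move_arm --increments '[-2, 0, 0, 0, 0, -2, 0, 0, 0, 0, -2, 0, 0, 0, 0, 0, 0, 0, 0, 0]'

```text
time: 19.45
tool_pos: [0.5636, -0.3481, 0.0905]
tool_rot: [-0.0, 0.999, -0.035, -0.0]
contact_force: [-0.4, 0.5, -0.2]
gripper_width: -0.002
grasp_force: 0.0
```

move_arm --increments '[-2, 0, 0, 0, 0, -1, 0, 0, 0, 0, 0, 0, 0, 0, 0]'

```text
time: 19.7
tool_pos: [0.5607, -0.3479, 0.0905]
tool_rot: [-0.0, 0.999, -0.035, -0.0]
contact_force: [-0.2, -0.6, 0.7]
gripper_width: -0.003
grasp_force: 0.0
```

move_arm --increments '[-2, 0, 0, 0, 0, -2, 0, 0, 0, 0, 0, 0, 0, 0, 0]'

```text
time: 19.95
tool_pos: [0.5581, -0.3482, 0.0919]
tool_rot: [0.001, 0.999, -0.035, 0.002]
contact_force: [3.7, -0.8, 2.2]
gripper_width: -0.0
grasp_force: 2.1
```

move_arm --increments '[-2, 0, 0, 0, 0, -2, 0, 0, 0, 0, 0, 0, 0, 0, 0]'

```text
time: 20.2
tool_pos: [0.5564, -0.3484, 0.094]
tool_rot: [0.002, 0.999, -0.035, 0.004]
contact_force: [7.6, 0.1, 5.4]
gripper_width: 0.0
grasp_force: 4.9
```

```bash
python3 - <<'E'
from h import *
g=grab("side");cv2.imwrite("pics/v5.png",cv2.resize(g["image"][110:210,360:460],(500,500)))
s=manip.state();print(s["tool_pos"],s["contact_force"])
E
```

```text
[ 0.5564026  -0.34839103  0.09395983] [8.03081122 0.04426085 4.89561727]
```

View pics/v5.png

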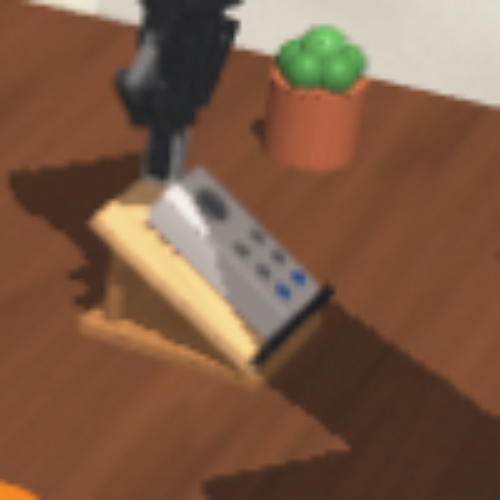

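move_arm --increments '[-2, 0, 0, 0, 0, -1, 0, 0, 0, 0, 0, 0, 0, 0, 0]'

```text
time: 20.5
tool_pos: [0.5551, -0.3486, 0.0955]
tool_rot: [0.002, 0.999, -0.035, 0.007]
contact_force: [11.9, -0.2, 7.9]
gripper_width: -0.004
grasp_force: 6.7
```

```bash
python3 - <<'E'
from h import *
g=grab("side");h=grab("top")
def blue(im,x0,y0,x1,y1):
    m=cv2.inRange(cv2.cvtColor(im,cv2.COLOR_BGR2HSV)[y0:y1,x0:x1],np.array([100,120,60]),np.array([125,255,255]))
    n,_,s,c=cv2.connectedComponentsWithStats(m);return [(c[i]+[x0,y0]).round(1) for i in range(1,n) if s[i][4]>2]
def st(p):
    y=np.radians(-4.2);d=p[:2]-np.array([.5185,-.346]);return np.round([d@[np.cos(y),np.sin(y)],d@[-np.sin(y),np.cos(y)],p[2]],4)
a=blue(h["image"],430,200,510,285);b=blue(g["image"],405,150,435,185);print(a,b)
p,e=tri([ray(h,*np.mean(a,0)),ray(g,*np.mean(b,0))]);print(st(p),np.round(e,4));print(manip.state()["tool_pos"])
E
```

```text
[] []
  return _methods._mean(a, axis=axis, dtype=dtype,
  ret = ret.dtype.type(ret / rcount)
Traceback (most recent call last):
TypeError: Value after * must be an iterable, not numpy.float64
```

move_arm --increments '[20, 0, 0, 0, 0, 0, 0, -40, 0, 0, 0, 0, -40, -0.072, 0.5, 0, 0, -40, 0, 0.9, -2, -39, 0, 0, 0.9, -2, -39, 0, 0, 0.9, -2, -39, 0, 0, 0.9, -2, -39, 0, 0, 0.9]'

```text
time: 21.27
tool_pos: [0.5605, -0.1912, 0.2103]
tool_rot: [-0.0, 1.0, 0.0, -0.001]
contact_force: [0.9, 1.5, -0.8]
gripper_width: 0.848
grasp_force: 0.0
```

move_arm --increments '[-2, -39, 0, 0, 0.9, -2, -39, 0, 0, 0.9, -2, -39, 0, 0, 0.9, -2, -39, 0, 0, 0.9, -2, -39, 0, 0, 0.9, -2, -39, 0, 0, 0.9, -2, -39, 0, 0, 0.9, -2, -39, 0, 0, 0.9]'

```text
time: 21.93
tool_pos: [0.5438, 0.1209, 0.2101]
tool_rot: [0.0, 1.0, 0.001, -0.001]
contact_force: [0.3, 0.4, -0.3]
gripper_width: 0.898
grasp_force: 0.0
```

```bash
python3 - <<'E'
from h import *
g=grab("side");h=grab("top")
def blue(im,x0,y0,x1,y1):
    m=cv2.inRange(cv2.cvtColor(im,cv2.COLOR_BGR2HSV)[y0:y1,x0:x1],np.array([95,90,60]),np.array([125,255,255]))
    n,_,s,c=cv2.connectedComponentsWithStats(m);return [(c[i]+[x0,y0]).round(1) for i in range(1,n) if s[i][4]>2]
def st(p):
    y=np.radians(-4.2);d=p[:2]-np.array([.5185,-.346]);return np.round([d@[np.cos(y),np.sin(y)],d@[-np.sin(y),np.cos(y)],p[2]],4)
a=blue(h["image"],430,200,510,285);b=blue(g["image"],405,150,435,185);print(a,b)
s=manip.state();print(s["tool_pos"],s["tool_rot"])
cv2.imwrite("pics/v6.png",cv2.resize(h["image"][195:285,430:510],None,fx=5,fy=5))
for x,q in ((h,a),(g,b)):
    if q: print(st(onz(x,*np.mean(q,0),.048)))
if a and b: p,e=tri([ray(h,*np.mean(a,0)),ray(g,*np.mean(b,0))]);print(st(p),np.round(e,4))
E
```

```text
[array([463.3, 266.1]), array([472.5, 266.8])] [array([418.7, 165.3]), array([416. , 167.5])]
[0.54344786 0.12373792 0.21004665] [-4.27559729e-04  9.99990576e-01  4.16810019e-03 -1.13687565e-03]
[-0.0529 -0.0001  0.048 ]
[-0.0535 -0.0062  0.048 ]
[-0.0542  0.0002  0.051 ] [0.0015 0.0015]
```

View pics/v6.png

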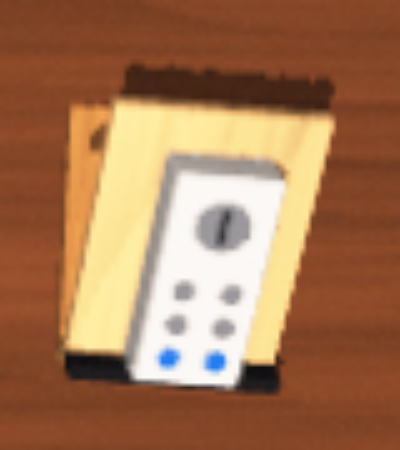

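The controller sits square and centred, now against the ledge. Next the holder goes back.

move_arm --increments '[0.5, -38, 0, 0, 0.9, 0.5, -38, 0, 0, 0.9, 0.5, -38, 0, 0, 0.9, 0.5, -38, 0, 0, 0.9, 0, 0, 40, 0, 0.9, 0, 0, 40, 0, 0.9, 0, 0, 40, 0, 0.9, 0, 0, 36, 0, 0.9]'

```text
time: 22.7
tool_pos: [0.5457, 0.2703, 0.0519]
tool_rot: [0.001, 1.0, 0.001, -0.001]
contact_force: [0.4, 0.1, -0.9]
gripper_width: 0.9
grasp_force: 0.0
```

move_arm --increments '[0, 0, 0, 0, 0.3, 0, 0, 0, 0, 0, 0, 0, 0, 0, 0, 0, 0, 0, 0, 0]'

```text
time: 23.03
tool_pos: [0.5492, 0.2718, 0.0582]
tool_rot: [-0.001, 1.0, 0.001, 0.003]
contact_force: [0.1, 1.0, -1.4]
gripper_width: 0.529
grasp_force: 60.2
```

move_arm --increments '[0, 0, -20, 0, 0, 0, 10, -20, 0, 0, 0, 38, 0, 0, 0, 0, 38, 0, 0, 0, 0, 38, 0, 0, 0, 0, 38, 0, 0, 0, 0, 38, 0, 0, 0, 0, 38, 0, 0, 0]'

```text
time: 23.7
tool_pos: [0.5488, 0.0314, 0.0983]
tool_rot: [0.0, 1.0, 0.001, 0.003]
contact_force: [1.4, 0.1, -0.6]
gripper_width: 0.528
grasp_force: 60.6
```

move_arm --increments '[-1, 38, 0, 0, 0, 0, 38, 0, 0, 0, 0, 18, 0, 0, 0, 0, 6, 0, 0, 0, 0, 0, 0, 0, 0, 0, 0, 0, 0, 0]'

```text
time: 24.2
tool_pos: [0.5473, -0.0665, 0.0964]
tool_rot: [0.0, 1.0, 0.001, 0.001]
contact_force: [-0.3, 0.7, -0.7]
gripper_width: 0.532
grasp_force: 60.6
```

move_arm --increments '[-1, 0, 20, 0, 0, 0, 0, 12, 0, 0, 0, 0, 6, 0, 0, 0, 0, 2, 0, 0, 0, 0, 0, 0, 0, 0, 0, 0, 0, 0.85, 0, 0, 0, 0, 0.85, 0, 0, 0, 0, 0.85]'

```text
time: 24.87
tool_pos: [0.5458, -0.0667, 0.0551]
tool_rot: [0.0, 1.0, 0.001, 0.0]
contact_force: [-0.6, -0.8, 0.0]
gripper_width: 0.849
grasp_force: 0.0
```

move_arm --increments '[0, 0, -30, 0, 0.85, 0, 0, -40, 0, 0.85, 0, 0, -10, 0, 0.6, -5, -39, 0, 0, 0.6, -5, -39, 0, 0, 0.6, -5, -39, 0, 0, 0.6, -5, -39, 0, 0, 0.6, -5, -39, 0, 0, 0.6]'

```text
time: 25.53
tool_pos: [0.5199, 0.1298, 0.1353]
tool_rot: [-0.0, 1.0, 0.001, 0.001]
contact_force: [1.8, -0.6, -0.3]
gripper_width: 0.599
grasp_force: 0.0
```

```bash
cat > chk.py <<'E'
from h import *
g=grab("side");h=grab("top")
def blob(f,lo,hi,x0,y0,x1,y1):
    m=cv2.inRange(cv2.cvtColor(f["image"],cv2.COLOR_BGR2HSV)[y0:y1,x0:x1],np.array(lo),np.array(hi))
    c=max(cv2.findContours(m,cv2.RETR_EXTERNAL,cv2.CHAIN_APPROX_NONE)[0],key=cv2.contourArea);return cv2.boundingRect(c),(cv2.minAreaRect(c)[0]+np.array([x0,y0])).round(1)
E
cat > chk1.py <<'E'
from chk import *
# top-view: orange outline + darker rim; side: top of holder
m,c=blob(g,[8,190,80],[24,255,255],335,180,385,235);print("side orange bbox (before: computed below)",m)
import pickle
F=pickle.load(open("F0.pkl","rb"));print("start",blob(F["side"],[8,190,80],[24,255,255],335,180,385,235))
d=cv2.absdiff(F["side"]["image"][180:230,335:385],g["image"][180:230,335:385]).mean();print("side diff",d)
E
python3 chk1.py; python3 -c "
from h import *;s=manip.state();print(s['tool_pos'])"
```

```text
side orange bbox (before: computed below) (2, 6, 34, 41)
start ((2, 5, 35, 42), array([351.7, 206.7]))
side diff 24.0796
[0.51925285 0.13273047 0.13505634]
```

move_arm --increments '[-5, -38, 0, 0, 0.6, -5, -38, 0, 0, 0.6, -5, -38, 0, 0, 0.6, -5, -38, 0, 0, 0.6, -5, -38, 0, 0, 0.6, -5, -38, 0, 0, 0.6, 0, 0, 35, 0, 0.6, 0, 0, 30, 0, 0.6]'

```text
time: 26.3
tool_pos: [0.4915, 0.3589, 0.0715]
tool_rot: [-0.001, 1.0, 0.002, 0.003]
contact_force: [-0.6, -0.7, -0.0]
gripper_width: 0.603
grasp_force: 0.0
```

move_arm --increments '[0, 0, 18, 0, 0.6, 0, 0, 0, 0, 0.2, 0, 0, 0, 0, 0, 0, 0, 0, 0, 0, 0, 0, 0, 0, 0]'

```text
time: 26.72
tool_pos: [0.4911, 0.3565, 0.0536]
tool_rot: [-0.001, 1.0, 0.001, 0.001]
contact_force: [0.1, 1.0, -2.3]
gripper_width: 0.235
grasp_force: 58.6
```

move_arm --increments '[0, 0, -20, 0, 0, 0, 10, -20, 0, 0, 9, 38, 0, 0, 0, 9, 38, 0, 0, 0, 9, 38, 0, 0, 0, 9, 38, 0, 0, 0, 9, 38, 0, 0, 0, 9, 38, 0, 0, 0]'

```text
time: 27.38
tool_pos: [0.545, 0.1164, 0.0934]
tool_rot: [-0.0, 1.0, 0.001, 0.002]
contact_force: [1.3, -0.4, -3.1]
gripper_width: 0.237
grasp_force: 59.4
```

move_arm --increments '[9, 38, 0, 0, 0, 6, 30, 0, 0, 0, 0, 16, 0, 0, 0, 0, 0, 0, 0, 0, 0, 0, 0, 0, 0]'

```text
time: 27.8
tool_pos: [0.5599, 0.0335, 0.0929]
tool_rot: [-0.0, 1.0, -0.0, 0.001]
contact_force: [0.2, 0.5, -2.2]
gripper_width: 0.236
grasp_force: 59.4
```

Lower and release, then on to the cup.

move_arm --increments '[-1, -2, 20, 0, 0, 0, 0, 12, 0, 0, 0, 0, 6, 0, 0, 0, 0, 2, 0, 0, 0, 0, 0, 0, 0, 0, 0, 0, 0, 0.6, 0, 0, 0, 0, 0.6, 0, 0, 0, 0, 0.6]'

```text
time: 28.47
tool_pos: [0.5587, 0.0366, 0.0521]
tool_rot: [0.0, 1.0, 0.001, 0.001]
contact_force: [-0.1, 0.6, -0.3]
gripper_width: 0.599
grasp_force: 0.0
```

move_arm --increments '[0, 0, -30, 0, 0.6, 0, 0, -40, 0, 0.6, 0, 0, -35, 0, 0.6, 5, -39, 0, 0, 0.6, 5, -39, 0, 0, 0.6, 5, -39, 0, 0, 0.6, 5, -39, 0, 0, 0.6, 5, -39, 0, 0, 0.6]'

```text
time: 29.13
tool_pos: [0.5831, 0.2333, 0.1572]
tool_rot: [-0.0, 1.0, 0.001, 0.001]
contact_force: [0.1, -0.1, 0.2]
gripper_width: 0.597
grasp_force: 0.0
```

move_arm --increments '[5, -39, 0, 0, 0.6, 5, -39, 0, 0, 0.6, 5, -39, 0, 0, 0.6, 2, -34, 0, 0, 0.6, 0, 0, 0, 0, 0.6, 0, 0, 0, 0, 0.6]'

```text
time: 29.63
tool_pos: [0.5993, 0.3844, 0.1565]
tool_rot: [0.0, 1.0, 0.002, 0.0]
contact_force: [-0.2, -0.4, -0.8]
gripper_width: 0.6
grasp_force: 0.0
```

move_arm --increments '[1, 2, 30, 0, 0.6, 0, 0, 25, 0, 0.6, 0, 0, 10, 0, 0.6, 0, 0, 0, 0, 0.3, 0, 0, 0, 0, 0, 0, 0, 0, 0, 0, 0, 0, 0, 0, 0, 0, 0, 0, 0, 0]'

```text
time: 30.3
tool_pos: [0.6012, 0.3806, 0.093]
tool_rot: [-0.0, 1.0, 0.001, 0.001]
contact_force: [-0.2, -0.0, 0.1]
gripper_width: 0.202
grasp_force: 58.7
```

move_arm --increments '[0, 0, -15, 0, 0, 0, 0, -30, 0, 0, -3, 25, -5, 0, 0, -4, 38, 0, 0, 0, -4, 38, 0, 0, 0, -4, 38, 0, 0, 0, -4, 38, 0, 0, 0, -4, 38, 0, 0, 0]'

```text
time: 30.97
tool_pos: [0.5779, 0.164, 0.1433]
tool_rot: [-0.0, 1.0, 0.001, 0.001]
contact_force: [0.7, -1.4, -2.3]
gripper_width: 0.205
grasp_force: 59.0
```

move_arm --increments '[-2, 22, 0, 0, 0, 0, 8, 0, 0, 0, 0, 0, 0, 0, 0, 0, 0, 0, 0, 0]'

```text
time: 31.3
tool_pos: [0.5766, 0.1359, 0.1428]
tool_rot: [-0.0, 1.0, 0.001, 0.001]
contact_force: [-0.4, 1.3, -2.4]
gripper_width: 0.205
grasp_force: 59.0
```

move_arm --increments '[0, -1, 20, 0, 0, 0, 0, 20, 0, 0, 0, 0, 7, 0, 0, 0, 0, 3, 0, 0, 0, 0, 0, 0, 0, 0, 0, 0, 0, 0.6, 0, 0, 0, 0, 0.6, 0, 0, 0, 0, 0.6]'

```text
time: 31.97
tool_pos: [0.5764, 0.1371, 0.0922]
tool_rot: [-0.0, 1.0, 0.001, 0.0]
contact_force: [-0.1, 0.3, -0.0]
gripper_width: 0.594
grasp_force: 0.0
```

move_arm --increments '[0, 0, -20, 0, 0.6, 0, 0, -40, 0, 0.6, 0, 0, -40, 0, 0.6, -20, -35, -5, 0, 0.6, -20, -35, 0, 0, 0.6, -20, -35, 0, 0, 0.6, -20, -35, 0, 0, 0.6, -20, -35, 0, 0, 0.6]'

```text
time: 32.63
tool_pos: [0.4748, 0.3128, 0.1973]
tool_rot: [-0.0, 1.0, 0.001, 0.001]
contact_force: [-0.6, 0.3, -0.2]
gripper_width: 0.605
grasp_force: 0.0
```

move_arm --increments '[0, -40, 0, 0, 0.6, 0, -40, 0, 0, 0.6, 0, -20, 0, 0, 0.6, 0, 0, 0, 0, 0.6, 0, 0, 0, 0, 0.6, 0, 0, 0, 0, 0.6]'

```text
time: 33.13
tool_pos: [0.4755, 0.4108, 0.1965]
tool_rot: [0.0, 1.0, 0.001, -0.0]
contact_force: [-1.2, 0.5, 0.2]
gripper_width: 0.602
grasp_force: 0.0
```

```bash
python3 - <<'E'
from chk import *
import pickle
F=pickle.load(open("F0.pkl","rb"))
def shift(n,f,x0,y0,x1,y1):
    a=cv2.cvtColor(F[n]["image"],cv2.COLOR_BGR2GRAY)[y0-6:y1+6,x0-6:x1+6];b=cv2.cvtColor(f["image"],cv2.COLOR_BGR2GRAY)[y0:y1,x0:x1]
    r=cv2.minMaxLoc(cv2.matchTemplate(a,b,cv2.TM_CCOEFF_NORMED));return r[3][0]-6,r[3][1]-6,round(r[1],3)
for k,t,s in [("cupknob",(248,208,268,228),(296,213,316,235)),("ashknob",(296,218,314,236),(326,206,340,222)),("holder",(338,220,362,246),(345,184,366,212))]:
    print(k,"top",shift("top",h,*t),"side",shift("side",g,*s))
def blue(f,x0,y0,x1,y1):
    m=cv2.inRange(cv2.cvtColor(f["image"],cv2.COLOR_BGR2HSV)[y0:y1,x0:x1],np.array([95,90,60]),np.array([125,255,255]))
    n,_,s,c=cv2.connectedComponentsWithStats(m);return [(c[i]+[x0,y0]).round(1) for i in range(1,n) if s[i][4]>2]
print(blue(h,430,200,510,285),blue(g,405,150,435,185));s=manip.state();print(s["tool_pos"],s["contact_force"],s["time"])
E
```

```text
cupknob top (-6, 6, 0.402) side (6, 6, 0.318)
ashknob top (1, 1, 0.972) side (1, 0, 0.923)
holder top (2, 0, 0.978) side (1, -1, 0.936)
[array([463.2, 266.2]), array([472.5, 266.8])] [array([418.7, 165.3]), array([416.3, 167.7])]
[0.47579442 0.41016792 0.19664678] [ 0.39291195 -0.4395696  -0.56779559] 33.2333
```

move_arm --increments '[0, 40, -10, 0, 0.6, 0, 40, -10, 0, 0.6, 0, 40, -10, 0, 0.6, -2, 40, -10, 0, 0.6, -2, 40, 0, 0, 0.6, -2, 40, 0, 0, 0.6, -2, 40, 0, 0, 0.6, -2, 40, 0, 0, 0.6]'

```text
time: 33.9
tool_pos: [0.4654, 0.0885, 0.2369]
tool_rot: [0.0, 1.0, 0.0, 0.001]
contact_force: [1.1, -1.6, -0.3]
gripper_width: 0.602
grasp_force: 0.0
```

move_arm --increments '[0, 40, 0, 0, 0.6, 0, 40, 0, 0, 0.6, 0, 40, 0, 0, 0.6, 0, 40, 0, 0, 0.6, 0, 40, 0, 0, 0.6, 0, 40, 0, 0, 0.6, 0, 40, 0, 0, 0.6, 0, 0, 0, 0, 0.6]'

```text
time: 34.57
tool_pos: [0.4651, -0.1953, 0.2368]
tool_rot: [0.002, 1.0, -0.003, -0.0]
contact_force: [-1.2, 0.7, 0.1]
gripper_width: 0.602
grasp_force: 0.0
```

```bash
python3 - <<'E'
from chk import *
import pickle
F=pickle.load(open("F0.pkl","rb"))
def shift(n,f,x0,y0,x1,y1):
    a=cv2.cvtColor(F[n]["image"],cv2.COLOR_BGR2GRAY)[y0-6:y1+6,x0-6:x1+6];b=cv2.cvtColor(f["image"],cv2.COLOR_BGR2GRAY)[y0:y1,x0:x1]
    r=cv2.minMaxLoc(cv2.matchTemplate(a,b,cv2.TM_CCOEFF_NORMED));return r[3][0]-6,r[3][1]-6,round(r[1],3)
for k,t,s in [("cupknob",(248,208,268,228),(296,213,316,235)),("ashknob",(296,218,314,236),(326,206,340,222)),("holder",(338,220,362,246),(345,184,366,212))]:
    print(k,"top",shift("top",h,*t),"side",shift("side",g,*s))
s=manip.state();print(s["tool_pos"],s["contact_force"],s["time"])
E
```

```text
cupknob top (1, 0, 0.988) side (0, 2, 0.262)
ashknob top (1, 1, 0.972) side (1, 0, 0.921)
holder top (2, 0, 0.978) side (1, -1, 0.94)
[ 0.46560609 -0.19069046  0.23655475] [ 0.08698937  0.35227915 -1.556921  ] 34.6667
```

```bash
python3 - <<'E'
from chk import *
import pickle
F=pickle.load(open("F0.pkl","rb"))
for f in (F["side"],g): print(blob(f,[55,40,50],[85,255,255],270,200,340,275))
cv2.imwrite("pics/x.png",g["image"]);print(g["image"][213:235,306].tolist()[::4],F["side"]["image"][213:235,306].tolist()[::4])
E
```

```text
((16, 15, 39, 51), array([302.6, 240.8]))
((16, 16, 39, 50), array([305. , 240.5]))
[[50, 75, 123], [135, 185, 110], [113, 155, 92], [109, 148, 88], [171, 221, 150], [177, 228, 157]] [[198, 205, 214], [137, 188, 111], [111, 151, 91], [109, 148, 88], [174, 225, 154], [178, 228, 157]]
```

```bash
python3 -c "
from plant import manip;print(manip.job_done())"
```

```text
the job is handed in; nothing more can be done
None
```

The job is handed in at about 35 s of the 141 s allowed: the controller lies face up and square against the stand's ledge, and the cup, toothpick holder and ashtray are back upright within about 5 mm of where they started; the judge's result was not shown.

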